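# Test the remote on the green pad

### The job

Test the car remote that lies on the green pad: with the fingertips on the middle of the remote itself, press it gently down until its sprung pad reaches the stop, keep it down for about a second, then let it come up and draw the hand well clear above it. Do not lift the remote or push it off its place, and leave the remotes and pads of the other two testers and everything else on the bench alone.

Things in the scene. Friction and masses are not known exactly. Their poses are not given: they have to be found in the camera images.
- tester_green: remote tester with the green pad: flat black housing 124 (its x) x 92 (its y) x 22 mm high, fixed to the bench, origin at the centre of its underside on the bench, z up. In its top is a green sprung pad 88x58 mm, centred, its tray floor 30 mm above the bench with a 3 mm high rim 5 mm wide
- remote_on_green: black car remote, 36x66x14 mm, loose, lying flat near the middle of the green pad, its long side along the tester's x; origin at the centre of its underside, 30 mm above the bench at the start, its nearly flat top about 12 to 14 mm above the origin (42 to 44 mm above the bench)
- pad_green (a joint): travel of the green pad, m: 0 = up (at rest), 0.006 = pressed fully down to its stop. A spring lifts it: pressing on the remote, about 1 N starts it moving and about 4.5 N brings it to the stop, which is hard; it comes back up when let go
- tester_blue: remote tester with the blue pad: flat black housing 124 (its x) x 92 (its y) x 22 mm high, fixed to the bench, origin at the centre of its underside on the bench, z up. In its top is a blue sprung pad 88x58 mm, centred, its tray floor 30 mm above the bench with a 3 mm high rim 5 mm wide
- remote_on_blue: black car remote, 33x62x14 mm, loose, lying flat near the middle of the blue pad, its long side along the tester's x; origin at the centre of its underside, 30 mm above the bench at the start, its nearly flat top about 12 to 14 mm above the origin (42 to 44 mm above the bench)
- pad_blue (a joint): travel of the blue pad, m: 0 = up (at rest), 0.006 = pressed fully down to its stop. A spring lifts it: pressing on the remote, about 1 N starts it moving and about 4.5 N brings it to the stop, which is hard; it comes back up when let go
- tester_yellow: remote tester with the yellow pad: flat black housing 124 (its x) x 92 (its y) x 22 mm high, fixed to the bench, origin at the centre of its underside on the bench, z up. In its top is a yellow sprung pad 88x58 mm, centred, its tray floor 30 mm above the bench with a 3 mm high rim 5 mm wide
- remote_on_yellow: black car remote, 34x60x14 mm, loose, lying flat near the middle of the yellow pad, its long side along the tester's x; origin at the centre of its underside, 30 mm above the bench at the start, its nearly flat top about 12 to 14 mm above the origin (42 to 44 mm above the bench)
- pad_yellow (a joint): travel of the yellow pad, m: 0 = up (at rest), 0.006 = pressed fully down to its stop. A spring lifts it: pressing on the remote, about 1 N starts it moving and about 4.5 N brings it to the stop, which is hard; it comes back up when let go
- screwdriver_red: red-handled screwdriver 169x24x25 mm, loose on the bench, origin at the centre of its underside; to be left alone
- pliers: orange-handled pliers 176x68x11 mm, loose on the bench, origin at the centre of its underside; to be left alone
- padlock: brass padlock 42x67x17 mm, loose on the bench, origin at the centre of its underside; to be left alone
- car_key_a: car key with black head 29x86x10 mm, loose on the bench, origin at the centre of its underside; to be left alone
- hex_key_set: green holder of hex keys 90x28x20 mm, loose on the bench, origin at the centre of its underside; to be left alone
- cylinder_white: white lock cylinder, diameter 33, height 31 mm, loose on the bench, origin at the centre of its underside; to be left alone
- cylinder_brass: brass-coloured lock cylinder, diameter 33, height 31 mm, loose on the bench, origin at the centre of its underside; to be left alone
Not all that is in view belongs to the job. Leave any orange or purple look-alike of the remote_on_green alone.

How it is judged:
By the outcome, as a careful person would: the job done as asked, in the order asked, and still so for the second after the job is handed in, with the robot touching nothing.
It also fails if it takes over 32 s, if anything falls off the work surface, if the arm or the gripper's body presses on something with over 40 N, if the wrist force passes 120 N, or if a joint passes its speed limit or range.

### The arm

A 7-joint arm with a two-finger parallel gripper is mounted at the origin on a cart in front of the work surface, level with it; the furniture and walls round the work are solid. World frame = base frame: x ahead of the robot, y to its left, z up, the work surface at z = 0. Lengths are in m, angles in rad, forces in N, time in s.
With the tool pointing down it reaches from about 0.4 to 0.85 m from the base axis. Payload 10.4 kg.
Tool frame: the origin (TCP) lies between the finger pads, 19 mm behind the fingertips; this is the grasp point; z points along the fingers, y is the line along which they close (so a half turn about z gives the same grasp; the last joint's range is limited). The gripper opens to 85 mm and grips with 20 to 120 N. Pads are 22 mm wide; open, the fingers measure 114 mm over their backs; the gripper's body (76 mm by 85 mm) begins 54 mm behind the grasp point. The pads swing forward as they close: fully open they stand 13 mm farther back than shut.
Start: joints at [1.252, 0.332, -0.065, 1.46, 0.022, 1.35, -0.088], TCP at [0.182, -0.598, 0.25] pointing down, gripper open.
Joint ranges: [-2.6, 2.6], [-0.5, 2.12], [-1.47, 1.34], [0.16, 2.42], [-1.27, 4.41], [0.06, 2.06], [-2.6, 2.6]. Speed limits (rad/s): [2.22, 2.22, 2.79, 2.79, 3.14, 3.14, 3.14].

### API

Orientations are given as a unit quaternion [w, x, y, z].
In Python, from cell import sensors, viewer, job, models gives the robot as it stands.
- The arm moves only by the tool play_rows, never from a script. Its argument "rows" is a list of rows, each a list of 5 numbers: the opening, from 0 (shut) to 1 (fully open), then the shift along the world's x, y, z in units of 40 mm (1.0 is 40 mm), then the turn about the world's z in units of 8 degrees (1.0 is 8 degrees). A call has 1 to 5 rows; each row shifts and turns the commanded pose from where the row before left it; what a row does not reach is not made up. A row lasts 1/8 s, in which the tool goes at most 62.5 mm and 10.7 degrees, less where a joint would pass 70% of its speed; a pose out of reach is approached as far as the arm can. A call is refused whole if a number of a shift passes 1 or a number of a turn 1, either way. A call with a gripper value outside its range is refused whole. The fingers move at their own pace and stop on an object; the grip force is fixed at half the most. Time passes only in rows, so rows that do not move let the fingers close. It gives the time, the measured TCP pose, the force, the opening and the grip force at its end, in the units of the state.
- sensors.get_obs(): the state, without advancing time (a new reading comes with each control period).
- viewer.get_image(name): name is "scene" or "top" or "wrist"; returns a dict with "img" (400x640x3 uint8, blue, green, red), "intrinsics" (3x3 intrinsics, pixels), "R" (3x3) and "t" (3): a world point X has camera coordinates R X + t; the wrist camera has in their place "tool_from_camera" (4x4, takes a point from camera to tool coordinates, whose origin is the TCP and whose axes are the flange's). Camera axes: x right, y down, z forward; pixel columns grow to the right and rows downward; lengths in m; the calibration is good to about 2 mm. A picture is of the moment at which its call begins: read the wrist's pose just before it. There is no depth.
- job.finish_job(): hands the job in; it is judged then, once.
Trained networks look in the newest picture that a camera, given by its name, has taken for a name from the list of things; names that differ only in an ending like _2 or _b are one class to them, and where a whole thing is asked for, a point or a joint stands for the part that bears it (a point fixed in the world has none). Each returns a list of dicts, best first, with "p" (0 to 1); they miss things now and then, are a little off and sometimes report something else, mostly with a low value. They report only what shows in the picture. A call takes as long as a camera call. They do not tell look-alikes from the thing itself.
- models.trace(target, camera): "mask" (400x640 bool, what is visible of it) and "bbox" ([left, top, right, bottom] in pixels, round what is visible of it).
The state is a dict: "time": time; "joint_positions": joint angles; "joint_vel": joint speeds; "joint_torque": joint torques, N m; "tool_pos": TCP position; "tcp_rot": TCP orientation; "wrist_force": force on the tool from outside, world axes, zero at the start; "torque": the same for the moment, N m; "finger_gap": opening from 0.0 (shut) to 1.0 (fully open); "finger_force": force on a finger pad.
Only numpy, scipy, OpenCV 4.12 (cv2) and the standard library are available. Lean on these libraries where they do the work, as an engineer would, in place of code of your own. Each camera call takes 0.05 s, during which the arm holds its last target. There are 200 camera calls.

## Working session

There is one attempt and no reset: what is moved stays moved. The work goes in short steps, Python scripts to look and compute and a tool call to move; the robot and the scene stay as the last step left them, time stands still between calls to the robot, and variables do not carry over. Pictures are saved under pics/ and viewed, at most 10 in all, crops included, and the job is handed in when it is done.

Besides the shell and the picture viewer there is one more tool, called after "Call:" in YAML: its name, and indented under it one key for each argument. play_rows: Moves the arm, as the interface text tells. Its arguments: {"type":"object","properties":{"rows":{"type":"array","items":{"type":"array","items":{"type":"number"}}}},"required":["rows"]}

```bash
mkdir -p pics; ls; python3 - <<'E'
from cell import sensors, viewer, models
import cv2
o=sensors.get_obs(); print({k:o[k] for k in('time','tool_pos','tcp_rot','wrist_force','finger_gap')})
for c in('top','scene'):
    d=viewer.get_image(c); cv2.imwrite(f'pics/{c}0.png',d['img']); 
    for t in('tester_green','remote_on_green','pad_green'):
        for r in models.trace(t,c)[:4]: print(c,t,round(r['p'],2),r['bbox'])
E
```

```text
pics
{'time': 0.0, 'tool_pos': array([ 0.18208779, -0.59751784,  0.249211  ]), 'tcp_rot': array([-7.00958562e-04,  9.89081001e-01,  1.47371183e-01, -1.30799632e-04]), 'wrist_force': array([-0.89634826,  0.29950592, -0.33083416]), 'finger_gap': 0.9976366842174333}
top tester_green 0.62 [219.0, 193.3, 259.8, 238.8]
top remote_on_green 0.84 [232.6, 200.5, 246.0, 227.7]
top remote_on_green 0.84 [273.9, 167.4, 291.3, 193.8]
top pad_green 0.73 [224.9, 196.2, 253.3, 236.4]
scene tester_green 0.55 [256.9, 241.3, 318.5, 275.3]
scene remote_on_green 0.79 [268.1, 222.5, 298.8, 233.8]
scene remote_on_green 0.68 [365.2, 241.8, 390.0, 253.4]
scene remote_on_green 0.53 [275.1, 242.8, 299.2, 262.8]
scene pad_green 0.59 [267.8, 250.4, 308.8, 267.9]
scene pad_green 0.42 [305.1, 202.5, 360.8, 231.6]
```

View pics/top0.png

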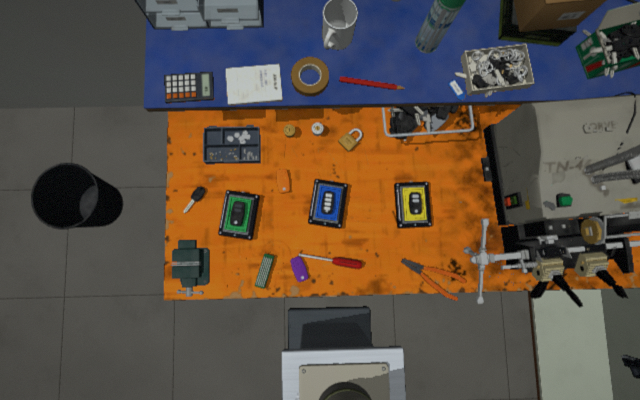

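View pics/scene0.png

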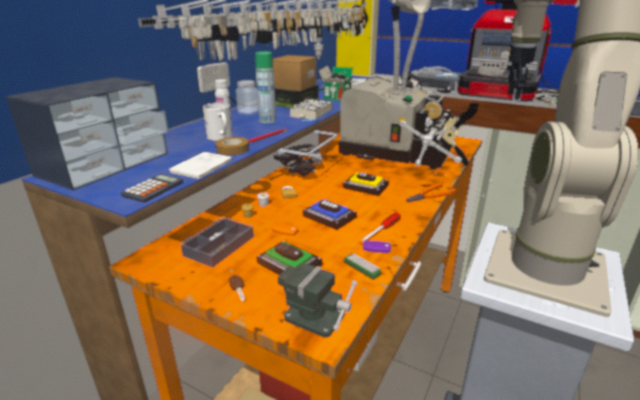

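The top view shows the black remote on the green pad at (237,213). What could be taken for it: the blue tester's remote (328,202), the yellow tester's (415,203), the orange look-alike (284,181), the purple look-alike (299,268) and the car key (195,198). I choose (237,213). In the scene view it is at about (288,252).

```bash
cat > h.py <<'E'
import numpy as np, cv2
from scipy.spatial.transform import Rotation as Ro
from cell import sensors, viewer, models
def cam(c):
    o=sensors.get_obs(); d=viewer.get_image(c); K=np.array(d['intrinsics'])
    if c=='wrist':
        q=o['tcp_rot']; T=np.eye(4); T[:3,:3]=Ro.from_quat([q[1],q[2],q[3],q[0]]).as_matrix(); T[:3,3]=o['tool_pos']
        W=np.linalg.inv(T@np.array(d['tool_from_camera'])); R,t=W[:3,:3],W[:3,3]
    else: R,t=np.array(d['R']),np.array(d['t'])
    return d['img'],K,R,t
def onplane(uv,K,R,t,z):
    C=-R.T@t; r=R.T@np.linalg.inv(K)@np.array([uv[0],uv[1],1.]); return C+r*(z-C[2])/r[2]
def tri(a,b):
    (p,K,R,t),(q,K2,R2,t2)=a,b
    X=cv2.triangulatePoints(K@np.c_[R,t],K2@np.c_[R2,t2],np.array(p,float).reshape(2,1),np.array(q,float).reshape(2,1))
    return (X[:3]/X[3]).ravel()
def rect(m): return cv2.minAreaRect(np.argwhere(m)[:,::-1].astype(np.float32))
E
python3 - <<'E'
from h import *
D={}
for c in('top','scene'):
    im,K,R,t=cam(c); D[c]=(K,R,t)
    for n in('remote_on_green','pad_green','tester_green'):
        for r in models.trace(n,c):
            ctr,wh,a=rect(r['mask']); D[c,n,round(ctr[0])]=ctr
            print(c,n,round(r['p'],2),np.round(ctr),np.round(wh),round(a),onplane(ctr,K,R,t,.04).round(3))
    print(c,'cam',(-R.T@t).round(3))
g=lambda c,n,u:min((abs(k[2]-u),v) for k,v in D.items() if len(k)==3 and k[0]==c and k[1]==n)[1]
print(tri((g('top','remote_on_green',239),*D['top']),(g('scene','remote_on_green',288),*D['scene'])))
E
```

```text
top remote_on_green 0.84 [299. 269.] [25. 13.] 72 [0.361 0.108 0.04 ]
top remote_on_green 0.65 [283. 181.] [24. 13.] 81 [0.592 0.146 0.04 ]
top remote_on_green 0.56 [237. 213.] [13. 25.] 11 [0.508 0.266 0.04 ]
top pad_green 0.9 [238. 214.] [22. 34.] 10 [0.507 0.264 0.04 ]
top tester_green 0.79 [239. 215.] [34. 47.] 10 [0.505 0.262 0.04 ]
top tester_green 0.16 [238. 214.] [22. 34.] 10 [0.507 0.265 0.04 ]
top cam [0.39  0.083 1.081]
scene remote_on_green 0.86 [376. 246.] [28. 11.] 7 [0.343 0.16  0.04 ]
scene remote_on_green 0.82 [287. 252.] [28. 15.] 27 [0.506 0.275 0.04 ]
scene remote_on_green 0.66 [284. 230.] [24. 10.] 7 [0.566 0.199 0.04 ]
scene remote_on_green 0.39 [362. 267.] [38. 15.] 30 [0.339 0.247 0.04 ]
scene remote_on_green 0.26 [239. 287.] [26. 14.] 50 [0.522 0.422 0.04 ]
scene pad_green 0.89 [289. 259.] [44. 16.] 3 [0.488 0.296 0.04 ]
scene pad_green 0.64 [366. 177.] [17.  7.] 14 [ 0.522 -0.192  0.04 ]
scene tester_green 0.65 [288. 262.] [65. 25.] 5 [0.482 0.307 0.04 ]
scene tester_green 0.65 [288. 252.] [27. 13.] 22 [0.505 0.274 0.04 ]
scene cam [0.072 0.898 0.547]
[0.51001179 0.26750776 0.03383379]
```

```bash
python3 - <<'E'
from h import *
im,K,R,t=cam('scene'); a=cv2.resize(im[0:200,340:540],(600,600),interpolation=cv2.INTER_CUBIC)
cv2.imwrite('pics/c1.png',a)
im,K2,R2,t2=cam('top'); b=cv2.resize(im[90:310,460:640],(490,600),interpolation=cv2.INTER_CUBIC); cv2.imwrite('pics/c2.png',b)
E
```

```text
(no output)
```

View pics/c1.png

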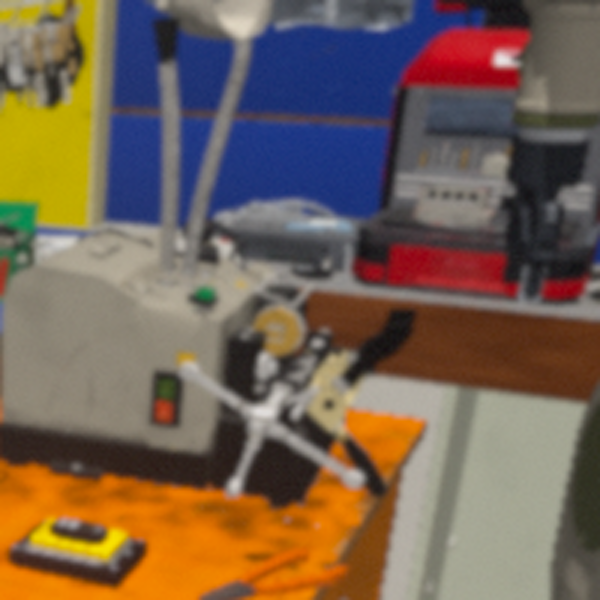

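View pics/c2.png

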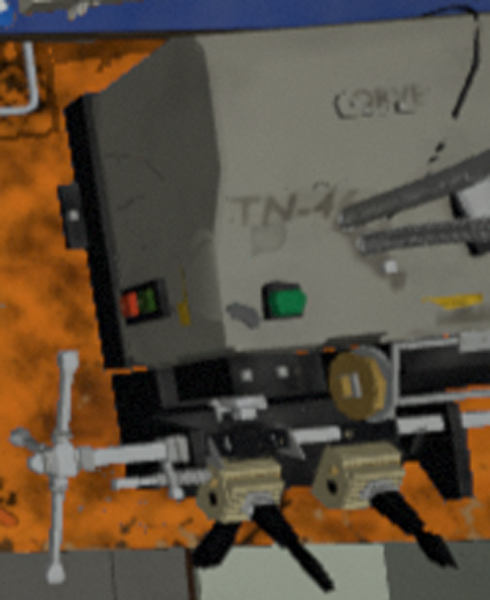

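```bash
python3 - <<'E'
from h import *
_,K,R,t=cam('scene');_,K2,R2,t2=cam('top')
for n,s,p in [('hub',(427.5,140),(477.6,258.7)),('near',(458,159),(481,300)),('far',(402,120),(485,221)),('up',(473,107),(579,305)),('up2',(473,107),(623,295)),('wheel',(433,110),(592,230)),('btn',(408,98),(565,200))]:
    X=tri((s,K,R,t),(p,K2,R2,t2)); e=K@(R@X+t); print(n,X.round(3),(e[:2]/e[2]-s).round(1))
E
```

```text
hub [ 0.374 -0.31   0.149] [-0.6  0. ]
near [ 0.277 -0.331  0.098] [ 0.3 -0. ]
far [ 0.459 -0.311  0.2  ] [-0.1 -0. ]
up [ 0.279 -0.484  0.225] [ 1.2 -0.1]
up2 [ 0.296 -0.601  0.198] [ 1.5 -0.2]
wheel [ 0.432 -0.565  0.178] [-0.7  0. ]
btn [ 0.498 -0.475  0.232] [-0.1 -0. ]
```

The crops show the key-cutting machine: star lever hub at (427,140) in scene, handles and box up to z≈0.23, between the start and the bench. So I raise the tool first, then swing over.

Call:
play_rows:
  rows:
    - [0, 0, 0, 1, 0]
    - [0, 0, 0, 1, 0]
    - [0, 0, 0, 1, 0]
    - [0, 0, 0, 1, 0]
    - [0, 0, 0.5, 0.2, 0]

```text
time: 1.62
tool_pos: [0.1821, -0.5787, 0.4204]
tcp_rot: [0.002, 0.989, 0.147, 0.0]
wrist_force: [-0.5, 0.6, -0.0]
finger_gap: -0.002
finger_force: 0.0
```

Call:
play_rows:
  rows:
    - [0, 0.6, 1, 0, 0]
    - [0, 0.6, 1, 0, 0]
    - [0, 0.6, 1, 0, 0]
    - [0, 0.6, 1, 0, 0]
    - [0, 0.6, 1, 0, 0]

```text
time: 2.25
tool_pos: [0.3028, -0.3764, 0.4182]
tcp_rot: [0.0, 0.989, 0.147, 0.0]
wrist_force: [0.5, 0.1, -0.0]
finger_gap: -0.001
finger_force: 0.0
```

Call:
play_rows:
  rows:
    - [0, 0.8, 1, 0, 1]
    - [0, 0.8, 1, 0, 1]
    - [0, 0.8, 1, 0, 1]
    - [0, 0.8, 1, 0, 1]
    - [0, 0.6, 1, 0, 1]

```text
time: 2.88
tool_pos: [0.4551, -0.1763, 0.4181]
tcp_rot: [0.0, 0.878, 0.479, 0.0]
wrist_force: [-0.0, -0.9, 0.2]
finger_gap: 0.002
finger_force: 0.0
```

Call:
play_rows:
  rows:
    - [0, 0.3, 1, 0, 1]
    - [0, 0, 1, 0, 1]
    - [0, 0, 1, -0.5, 1]
    - [0, 0, 1, -1, 0]
    - [0, 0, 1, -1, 0]

```text
time: 3.5
tool_pos: [0.4661, 0.0234, 0.3172]
tcp_rot: [0.001, 0.761, 0.649, 0.0]
wrist_force: [1.4, 0.7, -0.4]
finger_gap: -0.001
finger_force: 0.0
```

Call:
play_rows:
  rows:
    - [0, 0.2, 1, -0.5, 0]
    - [0, 0.3, 1, -0.5, 0]
    - [0, 0.3, 1, -0.5, 0]
    - [0, 0, 0.5, -0.2, 0]
    - [0, 0, 0, 0, 0]

```text
time: 4.12
tool_pos: [0.4975, 0.1637, 0.2495]
tcp_rot: [-0.001, 0.76, 0.65, -0.0]
wrist_force: [-0.2, -0.5, -0.5]
finger_gap: -0.001
finger_force: 0.0
```

```bash
python3 - <<'E'
from h import *
print(sensors.get_obs()['tool_pos'])
im,K,R,t=cam('wrist'); cv2.imwrite('pics/w1.png',im)
np.savez('w1.npz',K=K,R=R,t=t)
for n in('remote_on_green','pad_green','tester_green'):
    for r in models.trace(n,'wrist'):
        ctr,wh,a=rect(r['mask']); print(n,round(r['p'],2),np.round(ctr),np.round(wh),round(a),onplane(ctr,K,R,t,.043).round(4))
print('cam',(-R.T@t).round(3))
E
```

```text
[0.49754555 0.16368864 0.24950402]
remote_on_green 0.69 [228. 227.] [27. 49.] 56 [0.3753 0.1228 0.043 ]
remote_on_green 0.64 [404. 172.] [29. 55.] 76 [0.5916 0.1578 0.043 ]
remote_on_green 0.63 [318.  82.] [36. 62.] 90 [0.5094 0.268  0.043 ]
pad_green 0.62 [317.  82.] [81. 57.] 1 [0.5085 0.2681 0.043 ]
tester_green 0.83 [317.  82.] [112.  88.] 1 [0.5087 0.2678 0.043 ]
cam [0.509 0.239 0.374]
```

View pics/w1.png

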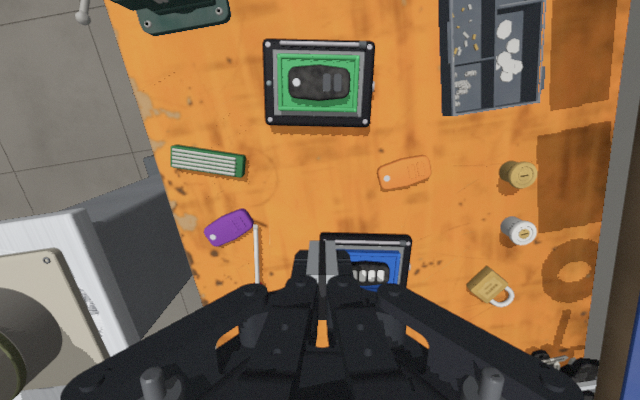

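The wrist view shows the green tester at (318,82), with the black remote on its pad. The orange look-alike is at (404,172), the purple at (228,227), and the blue tester is behind the fingers. A second, closer view will give the height and the close crop.

Call:
play_rows:
  rows:
    - [0, 0.28, 0.8, -0.8, 0]
    - [0, 0, 0.8, -0.8, 0]
    - [0, 0, 0.4, -0.6, 0]
    - [0, 0, 0, 0, 0]

```text
time: 4.82
tool_pos: [0.5086, 0.2419, 0.1609]
tcp_rot: [-0.001, 0.76, 0.649, -0.001]
wrist_force: [0.3, -1.0, 1.3]
finger_gap: 0.0
finger_force: 0.0
```

```bash
python3 - <<'E'
from h import *
print(sensors.get_obs()['tool_pos'],sensors.get_obs()['wrist_force'])
im,K,R,t=cam('wrist')
w=np.load('w1.npz'); 
P={'remote_on_green':(318,82),'pad_green':(317,82),'tester_green':(317,82)}
for n in P:
    for r in models.trace(n,'wrist'):
        ctr,wh,a=rect(r['mask']); print(n,round(r['p'],2),np.round(ctr),np.round(wh),round(a),onplane(ctr,K,R,t,.043).round(4),'tri',tri((ctr,K,R,t),(P[n],w['K'],w['R'],w['t'])).round(4))
u=K@(R@np.array([.509,.268,.043])+t); u=u[:2]/u[2]; print(u,(-R.T@t).round(3))
x,y=int(max(0,u[0]-120)),int(max(0,u[1]-80))
cv2.imwrite('pics/w2.png',cv2.resize(im[y:y+200,x:x+240],(720,600),interpolation=cv2.INTER_CUBIC)); print(x,y)
E
```

```text
[0.50862803 0.24190582 0.16087792] [ 0.31930183 -1.00013985  1.31681142]
remote_on_green 0.73 [422. 261.] [35. 65.] 80 [0.5906 0.1713 0.043 ] tri [0.527  0.2601 0.2043]
remote_on_green 0.65 [319. 171.] [42. 76.] 90 [0.5101 0.2693 0.043 ] tri [0.5096 0.2684 0.0383]
remote_on_green 0.52 [359.  15.] [77. 39.] 42 [0.5567 0.3783 0.043 ] tri [0.4928 0.232  0.5781]
pad_green 0.86 [317. 169.] [102.  67.] 2 [0.5089 0.2715 0.043 ] tri [0.5083 0.2693 0.031 ]
tester_green 0.62 [318. 164.] [140. 100.] 1 [0.5103 0.2749 0.043 ] tri [0.5088 0.2705 0.0169]
[317.93258783 172.70597222] [0.52  0.317 0.285]
197 92
```

View pics/w2.png

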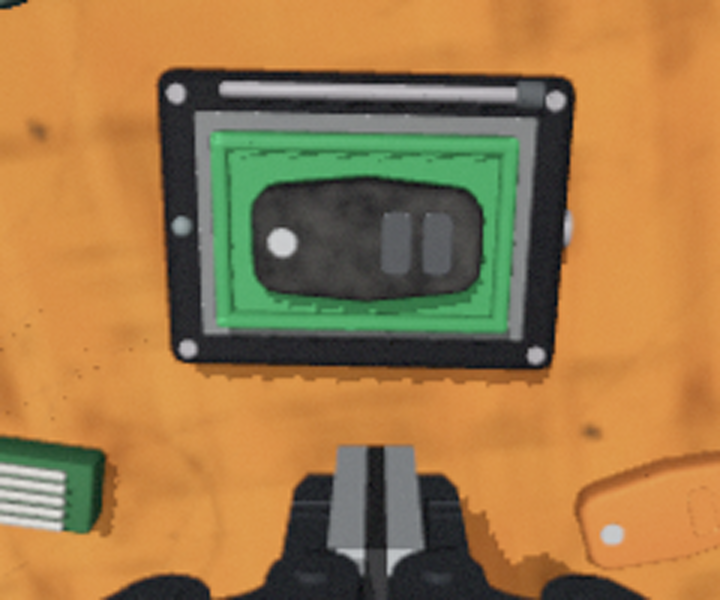

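The close crop shows the black remote lying centred on the green pad, its middle at crop (368,240), full image (319,171). The fingers are below it at (320,245). Triangulated, it sits at (0.510, 0.269) at z≈0.04, which matches the text. Now I go above it.

Call:
play_rows:
  rows:
    - [0, 0.03, 0.67, -0.3, 0]
    - [0, 0, 0, -0.9, 0]
    - [0, 0, 0, -0.7, 0]
    - [0, 0, 0, -0.15, 0]
    - [0, 0, 0, 0, 0]

```text
time: 5.65
tool_pos: [0.5113, 0.2687, 0.0811]
tcp_rot: [0.0, 0.761, 0.649, 0.001]
wrist_force: [-0.1, 0.5, 0.2]
finger_gap: 0.002
finger_force: 0.0
```

Call:
play_rows:
  rows:
    - [0, 0, 0, 0, 0]
    - [0, 0, 0, -0.1, 0]
    - [0, 0, 0, 0, 0]

```text
time: 6.02
tool_pos: [0.5106, 0.2688, 0.0761]
tcp_rot: [0.0, 0.761, 0.649, 0.0]
wrist_force: [-0.2, -0.4, 0.6]
finger_gap: -0.001
finger_force: 0.0
```

```bash
python3 - <<'E'
from h import *
o=sensors.get_obs(); print(o['tool_pos'],o['wrist_force'])
im,K,R,t=cam('wrist')
cv2.imwrite('pics/w3.png',cv2.resize(im[100:320,190:450],(709,600),interpolation=cv2.INTER_CUBIC))
E
```

```text
[0.51064747 0.26883003 0.07609714] [-0.1569247  -0.37610947  0.56614326]
```

View pics/w3.png

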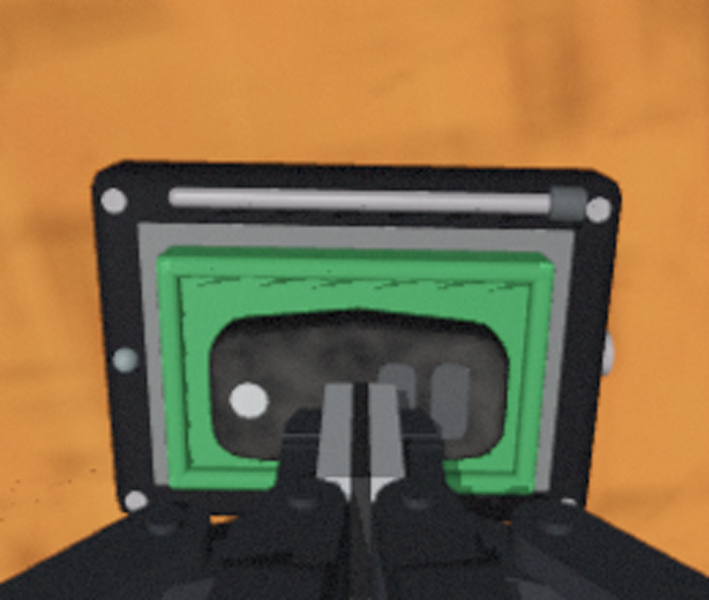

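The tips sit above the middle of the remote, at crop (362,383); the remote spans 210–508 × 312–460. Now I descend gently in small steps.

Call:
play_rows:
  rows:
    - [0, 0, 0, -0.15, 0]
    - [0, 0, 0, -0.1, 0]
    - [0, 0, 0, -0.05, 0]
    - [0, 0, 0, -0.03, 0]
    - [0, 0, 0, 0, 0]

```text
time: 6.7
tool_pos: [0.5106, 0.2689, 0.0628]
tcp_rot: [0.0, 0.761, 0.649, 0.0]
wrist_force: [-0.3, 0.7, 1.2]
finger_gap: 0.002
finger_force: 0.0
```

Call:
play_rows:
  rows:
    - [0, 0, 0, -0.04, 0]
    - [0, 0, 0, 0, 0]

```text
time: 6.95
tool_pos: [0.5107, 0.269, 0.0613]
tcp_rot: [0.0, 0.761, 0.649, 0.0]
wrist_force: [0.1, -0.1, 1.1]
finger_gap: -0.004
finger_force: 0.5
```

Call:
play_rows:
  rows:
    - [0, 0, 0, -0.04, 0]
    - [0, 0, 0, 0, 0]

```text
time: 7.2
tool_pos: [0.5107, 0.269, 0.0597]
tcp_rot: [0.0, 0.761, 0.649, 0.0]
wrist_force: [0.3, 0.4, 2.1]
finger_gap: 0.004
finger_force: 1.0
```

Call:
play_rows:
  rows:
    - [0, 0, 0, -0.04, 0]
    - [0, 0, 0, -0.03, 0]
    - [0, 0, 0, 0, 0]

```text
time: 7.58
tool_pos: [0.5108, 0.269, 0.0569]
tcp_rot: [0.0, 0.761, 0.649, 0.0]
wrist_force: [0.2, 0.2, 3.9]
finger_gap: -0.0
finger_force: 1.8
```

Call:
play_rows:
  rows:
    - [0, 0, 0, -0.03, 0]
    - [0, 0, 0, 0, 0]

```text
time: 7.82
tool_pos: [0.5107, 0.269, 0.0557]
tcp_rot: [0.0, 0.761, 0.649, 0.0]
wrist_force: [0.5, 0.2, 3.5]
finger_gap: -0.005
finger_force: 2.1
```

Call:
play_rows:
  rows:
    - [0, 0, 0, -0.02, 0]
    - [0, 0, 0, 0, 0]

```text
time: 8.07
tool_pos: [0.5108, 0.269, 0.0553]
tcp_rot: [0.0, 0.761, 0.649, 0.0]
wrist_force: [-0.5, -1.4, 8.7]
finger_gap: -0.001
finger_force: 4.5
```

Call:
play_rows:
  rows:
    - [0, 0, 0, -0.02, 0]
    - [0, 0, 0, 0, 0]

```text
time: 8.32
tool_pos: [0.5108, 0.2691, 0.0552]
tcp_rot: [0.0, 0.761, 0.649, 0.0]
wrist_force: [-3.4, -3.4, 16.8]
finger_gap: -0.0
finger_force: 8.3
```

It is on the stop: z is steady at 0.0552 and the force is rising. I ease off a hair, still at the stop, and hold.

Call:
play_rows:
  rows:
    - [0, 0, 0, 0.015, 0]
    - [0, 0, 0, 0, 0]
    - [0, 0, 0, 0, 0]
    - [0, 0, 0, 0, 0]
    - [0, 0, 0, 0, 0]

```text
time: 8.95
tool_pos: [0.5107, 0.2691, 0.0553]
tcp_rot: [0.0, 0.761, 0.649, 0.0]
wrist_force: [-2.3, -3.4, 10.8]
finger_gap: 0.001
finger_force: 5.4
```

Call:
play_rows:
  rows:
    - [0, 0, 0, 0, 0]
    - [0, 0, 0, 0.05, 0]
    - [0, 0, 0, 0.06, 0]
    - [0, 0, 0, 0.08, 0]
    - [0, 0, 0, 0.1, 0]

```text
time: 9.57
tool_pos: [0.5101, 0.2686, 0.066]
tcp_rot: [-0.0, 0.761, 0.649, -0.001]
wrist_force: [0.3, 0.3, 0.5]
finger_gap: -0.002
finger_force: 0.0
```

Call:
play_rows:
  rows:
    - [0, 0, 0, 0.3, 0]
    - [0, 0, 0, 0.8, 0]
    - [0, 0, 0, 1, 0]
    - [0, 0, 0, 1, 0]
    - [0, 0, 0, 0.5, 0]

```text
time: 10.2
tool_pos: [0.511, 0.2694, 0.2128]
tcp_rot: [0.0, 0.761, 0.649, 0.001]
wrist_force: [0.4, 0.4, -0.6]
finger_gap: -0.001
finger_force: 0.0
```

Call:
play_rows:
  rows:
    - [0, 0, -0.5, 0, 0]
    - [0, 0, -0.8, 0, 0]
    - [0, 0, -0.8, 0, 0]
    - [0, 0, 0, 0, 0]
    - [0, 0, 0, 0, 0]

```text
time: 10.82
tool_pos: [0.5103, 0.1854, 0.2101]
tcp_rot: [-0.0, 0.761, 0.649, -0.0]
wrist_force: [-0.0, 1.3, 0.7]
finger_gap: -0.001
finger_force: 0.0
```

```bash
python3 - <<'E'
from h import *
o=sensors.get_obs(); print(o['tool_pos'],o['wrist_force'])
im,K,R,t=cam('wrist')
for n in('remote_on_green','pad_green'):
    for r in models.trace(n,'wrist'):
        ctr,wh,a=rect(r['mask']); print(n,round(r['p'],2),np.round(ctr),np.round(wh),round(a),onplane(ctr,K,R,t,.043).round(4))
cv2.imwrite('pics/w4.png',im)
E
```

```text
[0.5103439  0.18542039 0.21012781] [-0.0151616   1.27027272  0.66944147]
remote_on_green 0.86 [213. 256.] [27. 53.] 61 [0.3787 0.1267 0.043 ]
remote_on_green 0.74 [403. 197.] [30. 57.] 73 [0.5917 0.1624 0.043 ]
remote_on_green 0.69 [308. 104.] [37. 69.] 90 [0.5095 0.2681 0.043 ]
remote_on_green 0.44 [189. 187.] [85. 27.] 7 [0.3751 0.2082 0.043 ]
pad_green 0.82 [307. 104.] [62. 90.] 90 [0.5092 0.2686 0.043 ]
```

View pics/w4.png

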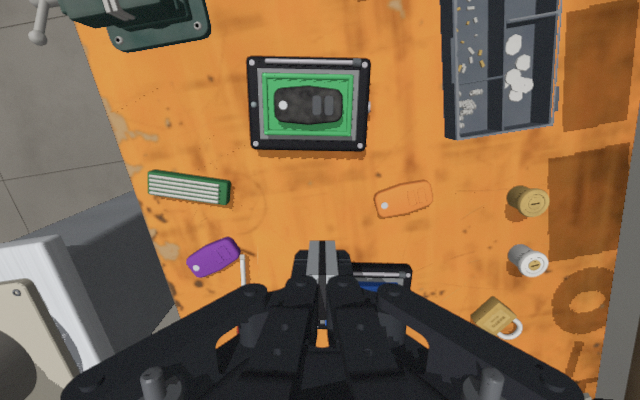

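The picture shows the remote unmoved on the green pad at (308,104), measured at (0.5095, 0.268) as before, with the pad up. I bring the hand back so it ends right above the remote, well clear, and hand in.

Call:
play_rows:
  rows:
    - [0, 0, 0.7, 0.3, 0]
    - [0, 0, 0.7, 0.3, 0]
    - [0, 0, 0.7, 0, 0]
    - [0, 0, 0, 0, 0]
    - [0, 0, 0, 0, 0]

```text
time: 11.6
tool_pos: [0.5105, 0.2688, 0.2339]
tcp_rot: [-0.0, 0.761, 0.649, -0.0]
wrist_force: [0.0, 0.7, -0.1]
finger_gap: -0.002
finger_force: 0.0
```

```bash
python3 -c "
from cell import job,sensors
print(sensors.get_obs()['tool_pos']); print(job.finish_job())"
```

```text
[0.51049528 0.26879374 0.23390334]
the job is handed in; nothing more can be done
None
```

The green tester's remote was pressed at its middle down to the stop (peak reading about 17 N), held there for about a second and released; it stayed in place, the hand is about 17 cm above it, and the job was handed in at 11.6 s.

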